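# Push a glass blank into the layout corner and shut it in with the stop block

### The job

Push the large rectangular glass blank along the table into the corner of the wooden fence, one long edge flush against the long batten and the short edge flush against the short batten. Then push the loose wooden block, keeping it flat, up against the blank's free short end so that the block's long side lies flat against that end, roughly in its middle, and leave both there. Slide them with the fingers only, never lifting or tipping either one, and leave everything else where it is.

Things in the scene. Friction and masses are not known exactly. Their poses are not given: they have to be found in the camera images.
- fence: Fixed corner of two pale wooden battens, 30 mm wide, 18 mm high. Origin: the inside corner, on the table. Long batten (far side from the robot): inner face is the plane x = 0, from the corner to 390 mm along -y. Short batten (robot's left): inner face is the plane y = 0, from the corner to 130 mm along -x. The work lies at negative x and y. Paper under it is flush with the table
- pane: The glass blank: flat amber glass rectangle, 90 mm along its x, 120 mm along its y, 10 mm thick, about 0.27 kg, lying loose and askew in front of the fence. Origin: centre of its underside; its x and y are within 0.4 rad of the fence's. In the corner its centre is at fence x = -45 mm, y = -60 mm, and its free short end is the one at -y
- block: The loose wooden stop block: pale wood, 80 mm along its x, 36 mm along its y, 30 mm high, about 75 g, lying to the right (fence -y) of the blank with a gap between, its x within 0.2 rad of the fence's. Origin: centre of its underside. Pushed low on its right-hand long side it slides towards fence +y
- weight: A small brass weight with a knob on top, 34 mm across, 42 mm high, standing upright near the work; origin at the centre of its underside. A bystander: leave it alone
- disc: A round amber glass disc, 80 mm across, 10 mm thick, lying flat; origin at the centre of its underside. A bystander: leave it alone
- tape: A bare cardboard ring, 90 mm across, 25 mm high, lying flat beyond the long batten; origin at the centre of its underside. A bystander: leave it alone
- tumbler: An open amber glass tumbler, 72 mm across, 85 mm high, standing at the robot's left; origin at the centre of its underside. A bystander: leave it alone
- brush: A flat brush 190 mm long lying near the robot's right; origin at the centre of its underside. A bystander: leave it alone
- cutter: A pen-like glass cutter with black handle, 160 mm long, 12 mm thick, lying at the right; origin at the centre of its underside. A bystander: leave it alone
- offcut: A small rectangular amber glass offcut 50 x 30 x 10 mm, lying at the right; origin at the centre of its underside. A bystander: leave it alone
There are look-alikes about, which are no part of the job. Of the things shaped like the block, the wooden one is meant.

How it is judged (in metres and radians):
On the way, in this order (a step that is already met when the one before it is completed fails the run):
1. the glass blank lies in the corner, both edges against the battens (x of pane in the frame of fence between -0.0485 and -0.042 m and y of pane in the frame of fence between -0.0635 and -0.057 m and angle between the x axis of pane and the x axis of fence, either way round below 0.04 rad), for 0.2 s.
2. the block lies flat against the blank's free end (all of step 1 and y of block in the frame of pane between -0.082 and -0.074 m and x of block in the frame of fence between -0.09 and -0.03 m and angle between the x axis of block and the x axis of pane, either way round below 0.08 rad), for 0.2 s.
At the end, for the whole second after the job is handed in: Blank flat in the corner, each edge within 3.5 mm of its batten, square to 0.04 rad; block flat, long side within 4 mm of the blank's free end, parallel to 0.08 rad, its centre at most 45 mm towards the robot from the middle of that end; both at rest (all of step 2 and height (world z) of each of pane, block below 0.004 m and linear speed of each of pane, block below 0.01 m/s); the robot touches nothing.
It fails at once if the glass blank is lifted or tipped (height (world z) of pane above 0.008 m or angle between pane's own z axis and vertical above 0.12 rad).
It fails at once if the block is lifted or tipped (height (world z) of block above 0.01 m or angle between block's own z axis and vertical above 0.35 rad).
It fails at once if a bystander is moved more than 20 mm (distance of any of weight, disc, tape, tumbler, brush, cutter, offcut from where it was at the start of the episode above 0.02 m).
It also fails if it takes over 58 s, if anything falls off the work surface, if the arm or the gripper's body presses on something with over 40 N, if the wrist force passes 120 N, or if a joint passes its speed limit or range.

### The arm

A 6-joint arm with a two-finger parallel gripper is mounted at the origin on the work surface. World frame = base frame: x ahead of the robot, y to its left, z up, the work surface at z = 0. Lengths are in m, angles in degrees, forces in N, time in s.
With the tool pointing down it reaches from about 0.4 to 0.825 m from the base axis. Payload 7 kg.
Tool frame: the origin (TCP) lies midway between the tips of the shut fingers; the grasp point (between the pads) lies 19 mm behind it; z points along the fingers, y is the line along which they close (so a half turn about z gives the same grasp; the last joint's range is limited). The gripper opens to 88 mm and grips with 3 to 60 N. Pads are 19 mm wide; open, the fingers measure 130 mm over their backs; the gripper's body (78 mm by 193 mm) begins 47 mm behind the grasp point.
Start: joints at [-55.285, 20.546, 0.682, 0, -70.136, -16.507], TCP at [0.211, -0.641, 0.227] pointing down, gripper open.
Joint ranges: [-176.03, 176.03], [-82.01, 121.73], [-58.28, 71.71], [-173.87, 95.51], [-174.79, -0.11], [-173.66, 173.66]. Speed limits (degrees/s): [136.94, 136.94, 172.46, 180, 180, 180].

### API

Orientations are given as [roll, pitch, yaw] about the fixed x, y, z axes, in that order (R = Rz(yaw) Ry(pitch) Rx(roll)).
In Python, from plant import r, eyes, workorder gives the robot as it stands.
- The arm moves only by the tool step_arm, never from a script. Its argument "plan" is a list of rows, each a list of 5 numbers: the shift along the tool's x, y, z each as a share of 25 cm, from -1 to 1, then the turn about the tool's z as a share of 60 degrees, from -1 to 1, then the finger opening in mm, from 0 to 87.6. In form: [[x, y, z, turn, jaw], ...]. A call has 1 to 12 rows; each row is the pose to reach, as a shift and turn from the pose commanded when the call began, along the tool's axes at that moment; what a row does not reach only later rows make up. A row lasts 1/12 s, in which the tool goes at most 41.7 mm and 7.16 degrees, less where a joint would pass 70% of its speed; a pose out of reach is approached as far as the arm can. A call with a number of a shift or a turn outside -1 to 1 is refused whole. A call with a gripper value outside its range is refused whole. The fingers move at their own pace and stop on an object; "newtons" is the grip in N (left out, the last holds). Time passes only in rows, so rows that repeat a pose let the fingers close. It gives the time, the measured TCP pose, the force, the opening and the grip force at its end, in the units of the state.
- r.get_state(): the state, without advancing time (a new reading comes with each control period).
- eyes.capture(name): name is "scene" or "side" or "wrist"; returns the picture (384x512x3 uint8, red, green, blue); there is no depth.
- eyes.camera_model(name): a dict with "fov_y" (degrees; the focal length in pixels is half the picture's height over the tangent of half this angle, whatever the lens; pixels are square), "cx", "cy" (the principal point, pixels), "world_to_cam" (4x4, takes a point from world to camera coordinates); the wrist camera has in their place "hand_eye" (4x4, takes a point from camera to tool coordinates, whose origin is the TCP and whose axes are the flange's). Camera axes: x right, y up, looking along -z (the intrinsics and any distortion apply to the point x, -y, -z); pixel columns grow to the right and rows downward; lengths in m; the calibration is good to about 2 mm. A picture is of the moment at which its call begins: read the wrist's pose just before it. camera_model takes no time and is no camera call.
- workorder.close_job(): hands the job in; it is judged then, once.
The state is a dict: "time_s": time; "joints": joint angles; "qd": joint speeds; "joint_torque": joint torques, N m; "tcp_pos": TCP position; "eef_rot": TCP orientation; "contact_force": force on the tool from outside, world axes, zero at the start; "moment": the same for the moment, N m; "gripper_width": finger opening in m; "gripper_force": force on a finger pad.
Only numpy, scipy, OpenCV 4.12 (cv2) and the standard library are available. Lean on these libraries where they do the work, as an engineer would, in place of code of your own. Each camera call takes 0.05 s, during which the arm holds its last target. There are 200 camera calls.

## Working session

There is one attempt and no reset: what is moved stays moved. The work goes in short steps, Python scripts to look and compute and a tool call to move; the robot and the scene stay as the last step left them, time stands still between calls to the robot, and variables do not carry over. Pictures are saved under pics/ and viewed, at most 10 in all, crops included, and the job is handed in when it is done.

Besides the shell and the picture viewer there is one more tool, called by a JSON object that holds its "api" and its "payload", one argument or row to a line. step_arm: Moves the arm, as the interface text tells. Its arguments: {"type":"object","properties":{"plan":{"type":"array"},"newtons":{"type":"number"}},"required":["plan"]}

```bash
ls; mkdir -p pics; python3 - <<'E'
from plant import r, eyes, workorder
import cv2, numpy as np
np.set_printoptions(precision=4,suppress=True)
print(r.get_state())
for n in ("scene","side"):
    im=eyes.capture(n); cv2.imwrite(f"pics/{n}0.png",im[:,:,::-1]); 
for n in ("scene","side","wrist"): print(n,eyes.camera_model(n))
E
```

```text
pics
{'time_s': 0.0, 'joints': array([-55.2854,  20.5916,   0.6347,  -0.0207, -70.1381, -16.5058]), 'qd': array([ 0.0995, -0.1   , -0.0284,  0.0278,  0.0382,  0.0634]), 'joint_torque': array([ -0.0014, -58.2713,  29.3066,   6.9972,   0.0071,  -0.0001]), 'tcp_pos': array([ 0.2107, -0.6407,  0.2256]), 'eef_rot': array([ 179.9034,   -0.0083, -161.7983]), 'contact_force': array([-1.6074,  0.1567, -0.7937]), 'moment': array([ 0.0135, -0.0062,  0.0197]), 'gripper_force': 0.0, 'gripper_width': 0.08770738475335217}
scene {'fov_y': 55.82739014754734, 'cx': 257.83362787373983, 'cy': 188.57694087273632, 'world_to_cam': array([[ 0.8645,  0.5025, -0.0074, -0.4914],
       [-0.4332,  0.7525,  0.4961,  0.2193],
       [ 0.2549, -0.4257,  0.8682, -1.1806],
       [ 0.    ,  0.    ,  0.    ,  1.    ]])}
side {'fov_y': 57.08770332754381, 'cx': 254.49244856084553, 'cy': 186.9844001733277, 'world_to_cam': array([[-0.8998, -0.4361, -0.0085,  0.53  ],
       [ 0.3141, -0.6614,  0.6811, -0.1905],
       [-0.3027,  0.6102,  0.7321, -0.7884],
       [ 0.    ,  0.    ,  0.    ,  1.    ]])}
wrist {'fov_y': 63.209929888738955, 'cx': 256.04313670054125, 'cy': 190.3494245226703, 'hand_eye': array([[ 0.0003,  0.9542,  0.2991,  0.0812],
       [ 1.    , -0.0002, -0.0006, -0.0002],
       [-0.0005,  0.2991, -0.9542, -0.1583],
       [ 0.    ,  0.    ,  0.    ,  1.    ]])}
```

View pics/scene0.png

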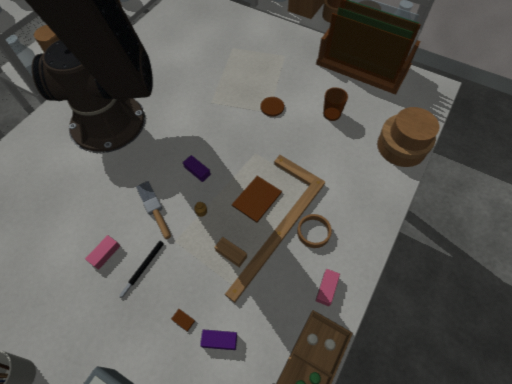

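View pics/side0.png

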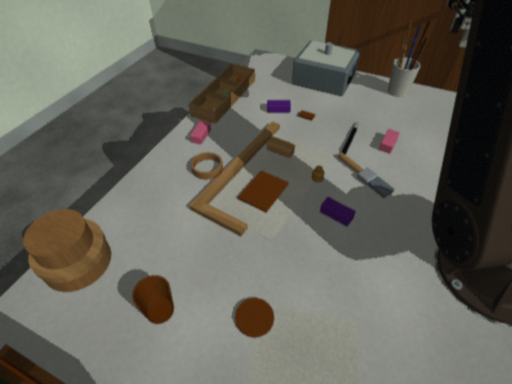

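The scene picture shows the blank at (257,199), the block at (231,250), the fence corner at (323,182), and the weight at (200,209). In the side picture the blank is at (263,191), the block at (281,147), and the corner at (191,206). First I'll get rough positions, then take a wrist view.

```bash
cat > h.py <<'E'
from plant import r, eyes, workorder
import cv2, numpy as np
from scipy.spatial.transform import Rotation as R
np.set_printoptions(precision=4,suppress=True)
def cam(n, st=None):
    m=eyes.camera_model(n); f=192/np.tan(np.radians(m['fov_y']/2))
    if n=='wrist':
        T=np.eye(4); T[:3,:3]=R.from_euler('xyz',st['eef_rot'],degrees=True).as_matrix(); T[:3,3]=st['tcp_pos']
        C=T@m['hand_eye']
    else: C=np.linalg.inv(m['world_to_cam'])
    return f,m['cx'],m['cy'],C
def cast(c,px,z):
    f,cx,cy,C=c; px=np.atleast_2d(np.asarray(px,float))
    d=np.c_[(px[:,0]-cx)/f,-(px[:,1]-cy)/f,-np.ones(len(px))]@C[:3,:3].T
    o=C[:3,3]; return o+d*((z-o[2])/d[:,2])[:,None]
def proj(c,P):
    f,cx,cy,C=c; q=(np.atleast_2d(P)-C[:3,3])@C[:3,:3]
    return np.c_[cx+f*q[:,0]/-q[:,2],cy-f*q[:,1]/-q[:,2]]
def look(name,fn=None):
    st=r.get_state(); im=eyes.capture(name)[:,:,::-1].copy()
    if fn: cv2.imwrite('pics/'+fn,im)
    return cam(name,st),im,st
E
python3 - <<'E'
from h import *
s=cam('scene'); d=cam('side')
for nm,z,a,b in [('corner',.018,(323,182),(191,206)),('long end',.018,(233,297),(275,126)),('short end',.018,(277,158),(243,231)),('pane',.01,(257,199),(263,191)),('block',.03,(231,248),(281,146)),('weight',.03,(200,207),(317,173)),('tape',.025,(315,231),(206,165)),('disc',.01,(272,106),(254,317))]:
    print(nm,cast(s,a,z)[0],cast(d,b,z)[0])
E
```

```text
corner [0.7091 0.13   0.018 ] [0.7026 0.1379 0.018 ]
long end [ 0.6582 -0.2744  0.018 ] [ 0.6416 -0.2593  0.018 ]
short end [0.5548 0.1375 0.018 ] [0.5467 0.1503 0.018 ]
pane [ 0.5707 -0.0085  0.01  ] [0.561  0.0051 0.01  ]
block [ 0.5902 -0.1741  0.03  ] [ 0.5812 -0.1641  0.03  ]
weight [ 0.4539 -0.1167  0.03  ] [ 0.4483 -0.1019  0.03  ]
tape [ 0.7558 -0.0217  0.025 ] [ 0.7426 -0.0034  0.025 ]
disc [0.4386 0.3163 0.01  ] [0.4324 0.3251 0.01  ]
```

{"api": "step_arm", "payload": {
  "plan": [
    [-0.96, 0.98, 0, 0.42, 87],
    [-0.96, 0.98, 0, 0.42, 87],
    [-0.96, 0.98, 0, 0.42, 87],
    [-0.96, 0.98, 0, 0.42, 87],
    [-0.96, 0.98, 0, 0.42, 87],
    [-0.96, 0.98, 0, 0.42, 87],
    [-0.96, 0.98, 0, 0.42, 87],
    [-0.96, 0.98, 0, 0.42, 87],
    [-0.96, 0.98, 0, 0.42, 87]
  ]
}}

```text
time_s: 0.85
tcp_pos: [0.3635, -0.3298, 0.2267]
eef_rot: [180.0, 0.0, 173.1]
contact_force: [-0.4, 0.2, -0.2]
gripper_width: 0.087
gripper_force: 0.0
```

{"api": "step_arm", "payload": {
  "plan": [
    [-0.4, 1, -0.2, 0, 87],
    [-0.4, 1, -0.2, 0, 87],
    [-0.4, 1, -0.2, 0, 87],
    [-0.4, 1, -0.2, 0, 87],
    [-0.4, 1, -0.2, 0, 87],
    [-0.4, 1, -0.2, 0, 87],
    [-0.4, 1, -0.2, 0, 87],
    [-0.4, 1, -0.2, 0, 87],
    [-0.4, 1, -0.2, 0, 87],
    [-0.4, 1, -0.2, 0, 87]
  ]
}}

```text
time_s: 1.68
tcp_pos: [0.4915, -0.0975, 0.2761]
eef_rot: [-180.0, -0.1, 173.0]
contact_force: [0.3, -0.3, -0.4]
gripper_width: 0.0869
gripper_force: 0.0
```

```bash
python3 - <<'E'
from h import *
c,im,st=look('wrist','w1.png'); print(st['time_s'],st['tcp_pos'],st['eef_rot'],st['contact_force'])
E
```

```text
1.6833 [ 0.4915 -0.0975  0.2761] [-179.99     -0.0633  173.0381] [ 0.2709 -0.3499 -0.4155]
```

View pics/w1.png

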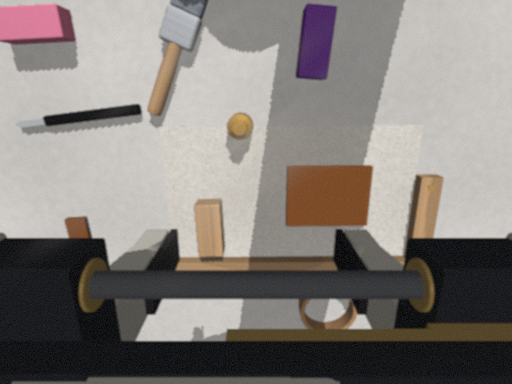

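The wrist view shows the blank at (329,196) nearly square to the image, the block at (209,229), the weight at (240,124), and the short batten at x≈427. The gripper hides most of the long batten. I'll back off to expose it.

{"api": "step_arm", "payload": {
  "plan": [
    [0.34, 0.1, -0.2, 0, 87],
    [0.34, 0.1, -0.2, 0, 87],
    [0.34, 0.1, -0.2, 0, 87],
    [0.34, 0.1, -0.2, 0, 87],
    [0.34, 0.1, -0.2, 0, 87]
  ]
}}

```text
time_s: 2.15
tcp_pos: [0.41, -0.0629, 0.3274]
eef_rot: [179.9, 0.2, 173.0]
contact_force: [-0.1, 0.3, -0.3]
gripper_width: 0.0872
gripper_force: 0.0
```

```bash
python3 - <<'E'
from h import *
c,im,st=look('wrist','w2.png'); print(st['time_s'],st['tcp_pos'],st['eef_rot'])
E
```

```text
2.15 [ 0.41   -0.0629  0.3274] [179.9212   0.152  172.9863]
```

View pics/w2.png

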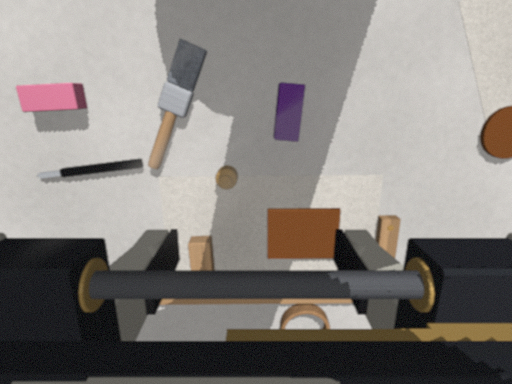

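Backing off was the wrong direction: everything sank behind the gripper. I'll go forward instead.

{"api": "step_arm", "payload": {
  "plan": [
    [-0.8, 0.06, 0.1, 0, 87],
    [-0.8, 0.06, 0.1, 0, 87],
    [-0.8, 0.06, 0.1, 0, 87],
    [-0.8, 0.06, 0.1, 0, 87],
    [-0.8, 0.06, 0.1, 0, 87],
    [-0.8, 0.06, 0.1, 0, 87],
    [-0.8, 0.06, 0.1, 0, 87]
  ]
}}

```text
time_s: 2.78
tcp_pos: [0.6121, -0.0731, 0.2969]
eef_rot: [-179.9, -0.4, 172.9]
contact_force: [-0.2, -0.1, 0.7]
gripper_width: 0.0867
gripper_force: 0.0
```

```bash
cat >> h.py <<'E'
def masks(im):
    hsv=cv2.cvtColor(im,cv2.COLOR_BGR2HSV); H,S,V=cv2.split(hsv)
    g=((H>=3)&(H<=15)&(S>190)&(V>60)).astype(np.uint8)      # amber glass
    w=((H>=5)&(H<=22)&(S>70)&(S<=190)&(V>70)).astype(np.uint8)   # wood
    k=np.ones((3,3),np.uint8)
    return [cv2.morphologyEx(m,cv2.MORPH_OPEN,k) for m in (g,w)]
def blobs(m,amin=150):
    cs,_=cv2.findContours(m,cv2.RETR_EXTERNAL,cv2.CHAIN_APPROX_NONE)
    return [q for q in cs if cv2.contourArea(q)>amin]
E
python3 - <<'E'
from h import *
c,im,st=look('wrist','w3.png'); print(st['time_s'],st['tcp_pos'],st['eef_rot'])
for m,n in zip(masks(im),'gw'):
    for q in blobs(m):
        P=cast(c,q[:,0,:],.01)[:,:2].astype(np.float32)
        print(n,cv2.boundingRect(q),'world',cv2.minAreaRect(P))
hsv=cv2.cvtColor(im,cv2.COLOR_BGR2HSV); 
E
```

```text
2.7833 [ 0.6121 -0.0731  0.2969] [-179.886    -0.3941  172.8775]
w (226, 324, 286, 17) world ((0.9469682574272156, 0.08279123902320862), (0.4982944130897522, 0.03366643562912941), 82.96273803710938)
w (138, 299, 63, 43) world ((0.8798471093177795, -0.2613483667373657), (0.10937705636024475, 0.08568694442510605), 85.08369445800781)
w (78, 261, 16, 51) world ((0.7973183989524841, -0.38079968094825745), (0.024313541129231453, 0.09792108833789825), 75.2675552368164)
w (416, 259, 19, 53) world ((0.8642438054084778, 0.17566120624542236), (0.10310737788677216, 0.028309941291809082), 2.493945837020874)
w (277, 208, 58, 57) world ((0.7527722120285034, -0.01271108165383339), (0.0899047777056694, 0.09635993838310242), 84.02178192138672)
w (33, 138, 27, 35) world ((0.5780705213546753, -0.3745284676551819), (0.03072843886911869, 0.049206238240003586), 85.7158203125)
w (164, 118, 32, 58) world ((0.5904185771942139, -0.18005777895450592), (0.03951466083526611, 0.08297336846590042), 85.2381591796875)
w (122, 90, 298, 115) world ((0.6097416281700134, -0.062189504504203796), (0.42563939094543457, 0.1612570881843567), 83.58570098876953)
w (260, 79, 88, 67) world ((0.5644701719284058, -0.0023446381092071533), (0.11852492392063141, 0.08904644101858139), 83.10968017578125)
w (196, 17, 26, 31) world ((0.4473998546600342, -0.11428308486938477), (0.035595089197158813, 0.03103969432413578), 39.14900588989258)
w (114, 0, 19, 22) world ((0.40766263008117676, -0.2186337113380432), (0.019410625100135803, 0.02746475115418434), 61.138832092285156)
```

View pics/w3.png

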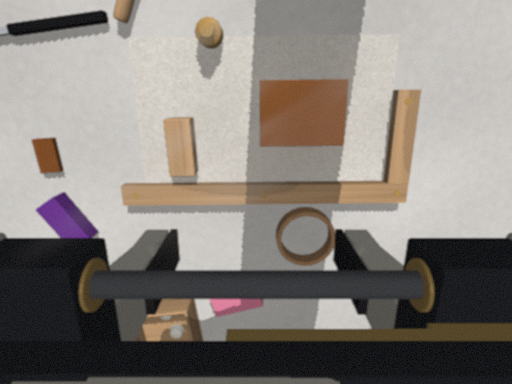

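The view now shows everything: the blank (260–348, 79–146), the block (165–195, 118–176), the L fence with its inner corner at about (388,184), the weight at (208,32), and the tape at (305,236). The measured sizes match the given ones (blank 118×89, fence 425×161).

```bash
cat >> h.py <<'E'
def seg(P,a,b):  # line fit through contour points near segment ab
    u=(b-a)/np.linalg.norm(b-a); L=np.linalg.norm(b-a); q=P-a; t=q@u; n=q@np.array([-u[1],u[0]])
    s=P[(abs(n)<.006)&(t>.1*L)&(t<.9*L)].astype(np.float32)
    vx,vy,x,y=cv2.fitLine(s,cv2.DIST_HUBER,0,.001,.001).ravel(); return np.array([x,y]),np.array([vx,vy])
E
python3 - <<'E'
from h import *
im=cv2.imread('pics/w3.png'); st=dict(tcp_pos=np.array([.6121,-.0731,.2969]),eef_rot=np.array([-179.886,-.3941,172.8775]))
c=cam('wrist',st); bl=blobs(masks(im)[1])
q=[b for b in bl if cv2.boundingRect(b)[2]>250 and cv2.boundingRect(b)[1]<150][0]
ap=cv2.approxPolyDP(q,4,True)[:,0]; print('poly px',ap.tolist())
P0=cast(c,q[:,0],0)[:,:2]
A=lambda p:cast(c,p,0)[0,:2]
# inner edges: end of long batten, inner corner, end of short
ic=min(ap,key=lambda p:np.hypot(p[0]-388,p[1]-184)); le=min(ap,key=lambda p:np.hypot(p[0]-123,p[1]-185)); se=min(ap,key=lambda p:np.hypot(p[0]-396,p[1]-90))
p1,u1=seg(P0,A(ic),A(le)); p2,u2=seg(P0,A(ic),A(se))
t=np.linalg.solve(np.c_[u1,-u2],p2-p1); C=p1+t[0]*u1
yaw=np.degrees(np.arctan2(u1[1],u1[0])); print('corner',C,'long dir',yaw,'short dir',np.degrees(np.arctan2(u2[1],u2[0])),'lens',np.linalg.norm(A(le)-C),np.linalg.norm(A(se)-C))
for b,z in [(b,z) for b in bl for z in (.01,.03) if cv2.boundingRect(b)[0] in (260,164)]:
    print(z,cv2.minAreaRect(cast(c,b[:,0],z)[:,:2].astype(np.float32)))
E
```

```text
poly px [[419, 90], [395, 92], [383, 181], [261, 185], [253, 189], [254, 195], [246, 194], [245, 183], [126, 184], [124, 204], [405, 201]]
corner [0.681  0.1133] long dir 83.49967 short dir -6.706227 lens 0.3914141028567233 0.1293375788008946
0.01 ((0.590419590473175, -0.1800401210784912), (0.03951152786612511, 0.08296677470207214), 85.23817443847656)
0.03 ((0.5878293514251709, -0.17479175329208374), (0.03773857653141022, 0.07924389839172363), 85.23817443847656)
0.01 ((0.5644731521606445, -0.0023410096764564514), (0.11851559579372406, 0.08903949707746506), 83.10970306396484)
0.03 ((0.5630469918251038, -0.005066350102424622), (0.11319758743047714, 0.08504412323236465), 83.10970306396484)
```

```bash
cat >> h.py <<'E'
C0=np.array([.681,.1133]); FY=-6.6; ex=np.array([np.cos(np.radians(FY)),np.sin(np.radians(FY))]); ey=np.array([-ex[1],ex[0]])
def w2f(p): d=np.asarray(p)[:2]-C0; return np.array([d@ex,d@ey])
def go(xf,yf,z,yawf):
    """shares of a move to fence xy, world z, tool yaw relative to fence"""
    st=r.get_state(); p=np.r_[C0+xf*ex+yf*ey,z]; M=R.from_euler('xyz',st['eef_rot'],degrees=True).as_matrix()
    d=M.T@(p-st['tcp_pos']); t=-((yawf+FY-st['eef_rot'][2]+180)%360-180)
    print('tcp f',w2f(st['tcp_pos']),st['tcp_pos'][2],'shares',d/.25,'turn',t/60,'rows',np.linalg.norm(d)/.0417,abs(t)/7.16,'world',p,'J',st['joints'])
E
python3 -c "
from h import *
go(-.185,-.128,.06,180)"
```

```text
tcp f [-0.0479 -0.193 ] 0.29851525278357316 shares [0.5461 0.2567 0.9563] turn -0.00831871345493956 rows 6.7792703864821995 0.06970988928720301 world [0.4825 0.0074 0.06  ] J [  11.3416   13.0706   -0.43     -0.0099  -76.7855 -108.4382]
```

{"api": "step_arm", "payload": {
  "plan": [
    [0.546, 0.257, 0.3, -0.008, 50],
    [0.546, 0.257, 0.3, -0.008, 50],
    [0.546, 0.257, 0.3, -0.008, 50],
    [0.546, 0.257, 0.3, -0.008, 50],
    [0.546, 0.257, 0.95, -0.008, 50],
    [0.546, 0.257, 0.95, -0.008, 50],
    [0.546, 0.257, 0.95, -0.008, 50],
    [0.546, 0.257, 0.95, -0.008, 50],
    [0.546, 0.257, 0.95, -0.008, 50]
  ]
}}

```text
time_s: 3.58
tcp_pos: [0.478, 0.0067, 0.0587]
eef_rot: [-179.8, -0.5, 173.4]
contact_force: [-1.1, 0.2, -0.6]
gripper_width: 0.0502
gripper_force: 0.0
```

```bash
python3 -c "
from h import *
go(-.182,-.128,.004,180)
print(r.get_state()['gripper_width'])"
```

```text
tcp f [-0.1894 -0.1292] 0.05871235678085558 shares [-0.0314  0.0058  0.2186] turn -3.1260343286495146e-05 rows 1.3241845259853244 0.00026195818396504314 world [0.4855 0.0071 0.004 ] J [  24.3844   13.0363  -35.5912   -0.1181  -41.9277 -120.8971]
0.05016991086972855
```

{"api": "step_arm", "payload": {
  "plan": [
    [-0.02, 0, 0.1, 0, 50],
    [-0.02, 0, 0.2, 0, 50],
    [-0.02, 0, 0.215, 0, 50],
    [-0.02, 0, 0.215, 0, 50],
    [-0.02, 0, 0.215, 0, 50]
  ]
}}

```text
time_s: 4.0
tcp_pos: [0.4892, 0.0081, 0.0122]
eef_rot: [180.0, 0.1, 173.5]
contact_force: [0.2, -0.3, 0.5]
gripper_width: 0.0494
gripper_force: 0.0
```

```bash
python3 -c "
from h import *
go(-.1035,-.128,.004,180)"
```

```text
tcp f [-0.1784 -0.1265] 0.012236433734841453 shares [-0.2997 -0.0064  0.0334] turn 0.0017039572150366667 rows 1.8083676563951518 0.014278971075726257 world [ 0.5635 -0.002   0.004 ] J [  24.0487   17.9262  -37.3396    0.037   -34.6389 -120.5768]
```

{"api": "step_arm", "payload": {
  "plan": [
    [0, 0, 0.015, 0, 50],
    [0, 0, 0.027, 0, 50],
    [0, 0, 0.027, 0, 50],
    [0, 0, 0.027, 0, 50]
  ]
}}

```text
time_s: 4.33
tcp_pos: [0.4885, 0.0081, 0.0041]
eef_rot: [180.0, 0.0, 173.5]
contact_force: [0.4, -0.2, 1.1]
gripper_width: 0.0499
gripper_force: 0.0
```

```bash
python3 -c "
from h import *
print(r.get_state()['contact_force'])
go(-.1035,-.128,.004,180)"
```

```text
[ 0.3923 -0.1691  1.1047]
tcp f [-0.1791 -0.1266] 0.004074615566167023 shares [-0.3025 -0.006   0.0005] turn 0.0014988269095529934 rows 1.8138546282165067 0.01256000203536028 world [ 0.5635 -0.002   0.004 ] J [  24.0671   18.7151  -37.7601    0.0019  -33.4836 -120.5788]
```

{"api": "step_arm", "payload": {
  "plan": [
    [-0.03, 0, 0, 0, 50],
    [-0.06, 0, 0, 0, 50],
    [-0.09, 0, 0, 0, 50],
    [-0.12, 0, 0, 0, 50],
    [-0.15, 0, 0, 0, 50],
    [-0.18, 0, 0, 0, 50],
    [-0.205, 0, 0, 0, 50],
    [-0.225, 0, 0, 0, 50],
    [-0.24, 0, 0, 0, 50],
    [-0.255, 0, 0, 0, 50],
    [-0.265, 0, 0, 0, 50],
    [-0.265, 0, 0, 0, 50]
  ]
}}

```text
time_s: 5.33
tcp_pos: [0.5551, 0.0006, 0.0036]
eef_rot: [180.0, 0.1, 173.5]
contact_force: [1.2, -0.3, 0.1]
gripper_width: 0.0502
gripper_force: 0.0
```

```bash
python3 - <<'E'
from h import *
go(-.1,-.128,.004,180); c,im,st=look('wrist','w4.png'); print(st['contact_force'])
E
```

```text
tcp f [-0.1122 -0.1264] 0.0035623338555938883 shares [-0.0486 -0.0064 -0.0017] turn 0.0015651571131461612 rows 0.2940710957611168 0.013115841730275095 world [ 0.567  -0.0024  0.004 ] J [  20.2867   23.4873  -29.2548    0.0172  -37.2016 -116.8064]
[ 1.1513 -0.2791  0.1421]
```

View pics/w4.png

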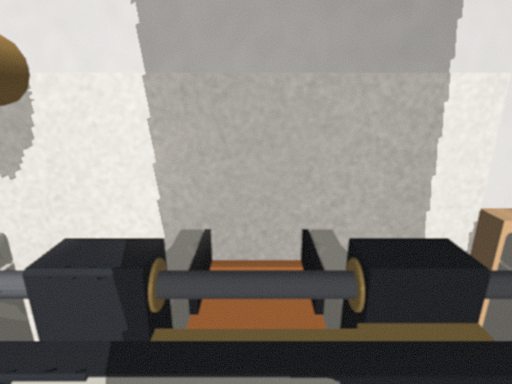

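The blank's near edge lies square across both fingers (row ≈262), so I'll keep pushing slowly and watch the force.

{"api": "step_arm", "payload": {
  "plan": [
    [-0.01, 0, 0, 0, 50],
    [-0.02, 0, 0, 0, 50],
    [-0.03, 0, 0, 0, 50],
    [-0.038, 0, 0, 0, 50],
    [-0.046, 0, 0, 0, 50],
    [-0.05, 0, 0, 0, 50],
    [-0.05, 0, 0, 0, 50]
  ]
}}

```text
time_s: 5.97
tcp_pos: [0.5637, -0.0009, 0.0032]
eef_rot: [-179.9, -0.3, 173.5]
contact_force: [-12.4, 5.5, 10.1]
gripper_width: 0.0496
gripper_force: 6.7
```

{"api": "step_arm", "payload": {
  "plan": [
    [-0.004, 0, 0, 0, 50],
    [-0.008, 0, 0, 0, 50],
    [-0.012, 0, 0, 0, 50],
    [-0.012, 0, 0, 0, 50]
  ]
}}

```text
time_s: 6.3
tcp_pos: [0.5638, -0.0012, 0.003]
eef_rot: [-179.9, -0.5, 173.4]
contact_force: [-22.8, 10.5, 18.8]
gripper_width: 0.05
gripper_force: 11.7
```

{"api": "step_arm", "payload": {
  "plan": [
    [0.02, 0, 0, 0, 50],
    [0.06, 0, 0, 0, 50],
    [0.12, 0, -0.1, 0, 50],
    [0.14, 0, -0.3, 0, 50],
    [0.14, 0, -0.6, 0, 40]
  ]
}}

```text
time_s: 6.72
tcp_pos: [0.5334, 0.0024, 0.1119]
eef_rot: [-179.9, -0.1, 173.5]
contact_force: [2.8, 0.5, -0.1]
gripper_width: 0.0472
gripper_force: 0.0
```

```bash
python3 -c "
from h import *
go(-.06,-.13,.31,-90)"
```

```text
tcp f [-0.1338 -0.1271] 0.11190859034623797 shares [-0.2935 -0.013  -0.793 ] turn -1.4983314865595152 rows 5.0701677096523445 12.555850446029456 world [ 0.6065 -0.0089  0.31  ] J [  21.3313   13.4768  -25.8651    0.0044  -50.8092 -117.8339]
```

{"api": "step_arm", "payload": {
  "plan": [
    [-0.29, -0.01, -0.79, -1, 25],
    [-0.29, -0.01, -0.79, -1, 25],
    [-0.29, -0.01, -0.79, -1, 25],
    [-0.29, -0.01, -0.79, -1, 25],
    [-0.29, -0.01, -0.79, -1, 25],
    [-0.29, -0.01, -0.79, -1, 25],
    [-0.29, -0.01, -0.79, -1, 25],
    [-0.29, -0.01, -0.79, -1, 25],
    [-0.29, -0.01, -0.79, -1, 25]
  ]
}}

```text
time_s: 7.47
tcp_pos: [0.6075, -0.008, 0.3095]
eef_rot: [-179.9, 0.1, -126.1]
contact_force: [0.2, 0.0, 0.2]
gripper_width: 0.0248
gripper_force: 0.0
```

{"api": "step_arm", "payload": {
  "plan": [
    [0, 0, 0, -0.5, 25],
    [0, 0, 0, -0.5, 25],
    [0, 0, 0, -0.5, 25],
    [0, 0, 0, -0.5, 25],
    [0, 0, 0, -0.5, 25],
    [0, 0, 0, -0.5, 25]
  ]
}}

```text
time_s: 7.97
tcp_pos: [0.6072, -0.008, 0.3093]
eef_rot: [-179.9, 0.0, -96.6]
contact_force: [0.7, 0.0, 0.6]
gripper_width: 0.0251
gripper_force: 0.0
```

```bash
python3 - <<'E'
from h import *
go(-.05,-.225,.06,-90); c,im,st=look('wrist','w5.png'); print(st['eef_rot'])
for b in blobs(masks(im)[1]):
    (x,y),s,a=cv2.minAreaRect(cast(c,b[:,0],.01)[:,:2].astype(np.float32)); print(cv2.boundingRect(b),'fence',w2f((x,y)),s,a)
E
```

```text
tcp f [-0.0594 -0.129 ] 0.3093169015356329 shares [ 0.3844 -0.0366  0.9972] turn -0.0003131813696768404 rows 6.410940027079986 0.002624424885560115 world [ 0.6055 -0.1045  0.06  ] J [ 17.6649  11.8103  -0.6896   0.0105 -77.4405 -24.286 ]
[-179.9415    0.0151  -96.6188]
(101, 323, 341, 18) fence [-0.0857  0.1984] (0.03718922287225723, 0.6150471568107605) 83.47457885742188
(307, 259, 12, 53) fence [-0.1552  0.103 ] (0.10336555540561676, 0.017756246030330658) 87.67256927490234
(194, 258, 13, 54) fence [0.0369 0.1024] (0.10534431785345078, 0.018501384183764458) 77.8681640625
(232, 228, 49, 20) fence [-0.0589  0.0132] (0.03373638167977333, 0.0775676742196083) 83.4362564086914
(128, 127, 63, 60) fence [ 0.0854 -0.1186] (0.09143941849470139, 0.08897935599088669) 36.43897247314453
(357, 47, 22, 25) fence [-0.2102 -0.2536] (0.031105153262615204, 0.02839992381632328) 88.93205261230469
(224, 2, 63, 35) fence [-0.0578 -0.3014] (0.03881411626935005, 0.08091753721237183) 85.06478881835938
(188, 0, 92, 230) fence [-0.0316 -0.1632] (0.32232677936553955, 0.12054796516895294) 83.64986419677734
(0, 0, 69, 28) fence [ 0.2331 -0.3085] (0.03138342127203941, 0.09246853739023209) 83.38601684570312
```

View pics/w5.png

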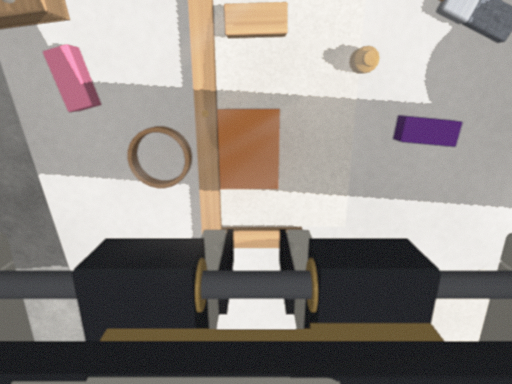

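The blank now lies along the long batten (218–280, 108–190), with the block still at (256,18). Next I'll descend into the gap between them.

{"api": "step_arm", "payload": {
  "plan": [
    [0.384, -0.02, 0.2, 0, 25],
    [0.384, -0.02, 0.2, 0, 25],
    [0.384, -0.02, 0.2, 0, 25],
    [0.384, -0.02, 0.8, 0, 25],
    [0.384, -0.02, 0.8, 0, 25],
    [0.384, -0.02, 0.8, 0, 25],
    [0.384, -0.02, 0.99, 0, 25],
    [0.384, -0.02, 0.99, 0, 25],
    [0.384, -0.02, 0.99, 0, 25],
    [0.384, -0.02, 0.99, 0, 25]
  ]
}}

```text
time_s: 8.85
tcp_pos: [0.6004, -0.1043, 0.0608]
eef_rot: [179.8, -0.1, -96.6]
contact_force: [1.0, 0.1, 1.1]
gripper_width: 0.025
gripper_force: 0.0
```

```bash
python3 - <<'E'
from h import *
st=dict(tcp_pos=np.array([.6072,-.008,.3093]),eef_rot=np.array([-179.94,.015,-96.62])); c=cam('wrist',st)
for p in [(218,108),(280,108),(280,190),(218,190)]: print(w2f(cast(c,p,.01)[0]))
go(-.052,-.225,.004,-90)
E
```

```text
[-0.0049 -0.1892]
[-0.0929 -0.1892]
[-0.0957 -0.0673]
[-0.0005 -0.0673]
tcp f [-0.0551 -0.2254] 0.060811126653682115 shares [-0.0018 -0.0131  0.2272] turn -0.0004766072242195681 rows 1.364442019240782 0.003993915286756157 world [ 0.6035 -0.1042  0.004 ] J [  8.5099  23.2368 -19.2001   0.0314 -47.7527 -15.1598]
```

{"api": "step_arm", "payload": {
  "plan": [
    [0, -0.012, 0.1, 0, 25],
    [0, -0.012, 0.2, 0, 25],
    [0, -0.012, 0.228, 0, 25],
    [0, -0.012, 0.228, 0, 25],
    [0, -0.012, 0.228, 0, 25],
    [0, -0.012, 0.228, 0, 25]
  ]
}}

```text
time_s: 9.35
tcp_pos: [0.6057, -0.1042, 0.0071]
eef_rot: [-179.8, 0.0, -96.5]
contact_force: [-1.6, -0.8, 0.2]
gripper_width: 0.0249
gripper_force: 0.0
```

```bash
python3 -c "
from h import *
print(r.get_state()['contact_force']);go(-.052,-.145,.004,-90)"
```

```text
[-1.5667 -0.8159  0.2456]
tcp f [-0.0498 -0.2247] 0.007126062858847867 shares [-0.3189  0.0083  0.0126] turn 0.0016367169282962854 rows 1.913976701075209 0.01371550498572306 world [ 0.6127 -0.0248  0.004 ] J [  8.4394  27.3404 -21.3289   0.0403 -41.1355 -14.9715]
```

{"api": "step_arm", "payload": {
  "plan": [
    [-0.02, 0.008, 0.012, 0, 25],
    [-0.05, 0.008, 0.012, 0, 25],
    [-0.08, 0.008, 0.012, 0, 25],
    [-0.11, 0.008, 0.012, 0, 25],
    [-0.14, 0.008, 0.012, 0, 25],
    [-0.17, 0.008, 0.012, 0, 25],
    [-0.2, 0.008, 0.012, 0, 25],
    [-0.23, 0.008, 0.012, 0, 25],
    [-0.26, 0.008, 0.012, 0, 25],
    [-0.29, 0.008, 0.012, 0, 25],
    [-0.315, 0.008, 0.012, 0, 25],
    [-0.315, 0.008, 0.012, 0, 25]
  ]
}}

```text
time_s: 10.35
tcp_pos: [0.6114, -0.0244, 0.0017]
eef_rot: [-180.0, 0.0, -96.5]
contact_force: [-0.1, -0.6, -0.0]
gripper_width: 0.0249
gripper_force: 0.0
```

{"api": "step_arm", "payload": {
  "plan": [
    [-0.01, 0, 0, 0, 25],
    [-0.02, 0, 0, 0, 25],
    [-0.03, 0, 0, 0, 25],
    [-0.04, 0, 0, 0, 25],
    [-0.04, 0, 0, 0, 25]
  ]
}}

```text
time_s: 10.77
tcp_pos: [0.612, -0.0155, 0.0016]
eef_rot: [180.0, 0.0, -96.5]
contact_force: [-0.9, -0.5, 0.8]
gripper_width: 0.0251
gripper_force: 0.5
```

```bash
python3 -c "
from h import *
go(-.052,-.1335,.004,-90)"
```

```text
tcp f [-0.0537 -0.1359] 0.0015646623580969493 shares [-0.0097 -0.0069 -0.0097] turn 0.0014563440897793118 rows 0.09202804219670514 0.012204000752340603 world [ 0.614  -0.0133  0.004 ] J [ 16.7949  27.6962 -21.6717  -0.0169 -40.6384 -23.2947]
```

Now a gentle push until the force rises, lifting the tips slightly.

{"api": "step_arm", "payload": {
  "plan": [
    [-0.004, 0, -0.006, 0, 25],
    [-0.008, 0, -0.006, 0, 25],
    [-0.012, 0, -0.006, 0, 25],
    [-0.016, 0, -0.006, 0, 25],
    [-0.016, 0, -0.006, 0, 25]
  ]
}}

```text
time_s: 11.18
tcp_pos: [0.6121, -0.0134, 0.0031]
eef_rot: [179.9, -0.1, -96.5]
contact_force: [0.9, -10.2, -0.3]
gripper_width: 0.0249
gripper_force: 4.9
```

{"api": "step_arm", "payload": {
  "plan": [
    [-0.004, 0, 0, 0, 25],
    [-0.008, 0, 0, 0, 25],
    [-0.012, 0, 0, 0, 25],
    [-0.012, 0, 0, 0, 25]
  ]
}}

```text
time_s: 11.52
tcp_pos: [0.6119, -0.0131, 0.0031]
eef_rot: [179.9, -0.3, -96.5]
contact_force: [3.6, -24.1, 0.7]
gripper_width: 0.0251
gripper_force: 11.6
```

{"api": "step_arm", "payload": {
  "plan": [
    [0.02, 0, 0, 0, 25],
    [0.06, 0, 0, 0, 25],
    [0.1, 0, -0.1, 0, 25],
    [0.13, 0, -0.3, 0, 25],
    [0.13, 0, -0.5, 0, 25],
    [0.13, 0, -0.8, 0, 25],
    [0.13, 0, -1, 0, 25],
    [0.13, 0, -1, 0, 25],
    [0.13, 0, -1, 0, 25]
  ]
}}

```text
time_s: 12.27
tcp_pos: [0.6114, -0.0413, 0.2603]
eef_rot: [-179.5, 0.1, -96.5]
contact_force: [0.5, -0.1, 1.6]
gripper_width: 0.025
gripper_force: 0.0
```

```bash
cat > fit.py <<'E'
from h import *
import sys
c,im,st=look('wrist',sys.argv[1]); print(st['tcp_pos'],st['contact_force'])
hsv=cv2.cvtColor(im,cv2.COLOR_BGR2HSV); 
p=proj(c,np.r_[C0-.045*ex-.06*ey,.01])[0].astype(int); print('pane px',p,hsv[p[1],p[0]])
for q in [(-.005,-.005,0),(-.085,-.005,0),(-.085,-.115,0)]: print(proj(c,np.r_[C0+q[0]*ex+q[1]*ey,.01])[0])
go(-.059,-.36,.08,-90)
E
python3 fit.py w6.png
```

```text
[ 0.6114 -0.0413  0.2603] [ 0.4902 -0.1147  1.5927]
pane px [252 226] [ 12 167 156]
[225.9642 260.5705]
[280.0801 260.9658]
[282.1651 189.9232]
tcp f [-0.0506 -0.1614] 0.2617402189199233 shares [0.7963 0.0439 0.7245] turn 0.0025563203618522343 rows 6.459590721921232 0.021421679009934923 world [ 0.581  -0.2375  0.08  ] J [ 14.4305  13.2374  -4.9864   0.1009 -71.1118 -20.91  ]
```

View pics/w6.png

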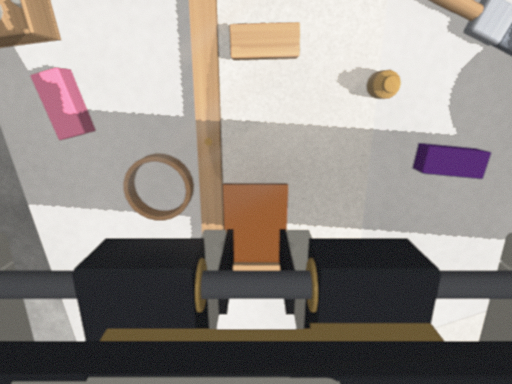

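The blank has reached the short batten (222–288, 184–265). I need to check for a thin gap along the long batten at x≈219–222.

```bash
python3 - <<'E'
from h import *
for f in ('w5.png','w6.png'):
    im=cv2.imread('pics/'+f)
    for y in ((115,150,185) if f=='w5.png' else (188,200,215,225)):
        print(f,y,[tuple(int(v) for v in im[y,x]) for x in range(212,228)])
st=dict(tcp_pos=np.array([.6114,-.0413,.2603]),eef_rot=np.array([-179.5,.1,-96.5])); c=cam('wrist',st)
im=cv2.imread('pics/w6.png').astype(int)
# pane: red saturated
m=((im[:,:,2]-im[:,:,0]>80)&(im[:,:,0]<55)).astype(np.uint8); m[:170]=0;m[262:]=0
q=max(blobs(m),key=cv2.contourArea); print(cv2.boundingRect(q))
x,y,w,h=cv2.boundingRect(q)
for yy in (y+4,y+20,y+40):
    xs=np.where(m[yy,200:300])[0]+200; print(yy,xs[0],xs[-1],w2f(cast(c,(xs[0]-.5,yy),.01)[0]),w2f(cast(c,(xs[-1]+.5,yy),.01)[0]))
for xx in (230,250,270,282): 
    ys=np.where(m[:,xx])[0]; print(xx,ys[0],w2f(cast(c,(xx,ys[0]-.5),.01)[0]))
E
```

```text
w5.png 115 [(100, 124, 148), (101, 125, 148), (99, 123, 143), (94, 116, 140), (88, 109, 133), (80, 102, 139), (80, 112, 156), (82, 115, 163), (84, 118, 166), (81, 113, 163), (83, 113, 165), (76, 111, 161), (75, 110, 159), (76, 111, 162), (78, 112, 164), (75, 112, 161)]
w5.png 150 [(95, 122, 150), (93, 125, 152), (98, 128, 157), (96, 123, 152), (95, 119, 144), (77, 101, 126), (71, 95, 131), (70, 103, 149), (66, 101, 154), (72, 107, 159), (73, 109, 160), (75, 107, 160), (70, 103, 155), (72, 107, 159), (74, 109, 161), (66, 103, 155)]
w5.png 185 [(99, 127, 157), (102, 130, 156), (104, 131, 157), (107, 133, 159), (106, 134, 159), (100, 127, 153), (102, 123, 147), (81, 104, 130), (79, 105, 145), (78, 108, 155), (77, 110, 162), (80, 111, 162), (84, 113, 166), (81, 113, 164), (85, 116, 167), (87, 116, 169)]
w6.png 188 [(99, 127, 156), (99, 128, 156), (100, 128, 156), (97, 124, 150), (99, 125, 152), (95, 121, 149), (99, 125, 153), (97, 124, 152), (95, 121, 147), (86, 108, 129), (72, 93, 123), (66, 93, 134), (71, 104, 153), (68, 103, 154), (69, 103, 155), (75, 109, 159)]
w6.png 200 [(100, 130,
[... 349 characters left out ...]
 151), (98, 126, 153), (101, 126, 154), (95, 122, 152), (94, 121, 146), (77, 104, 127), (72, 93, 123), (59, 89, 132), (61, 97, 151), (61, 97, 154), (64, 100, 156)]
w6.png 225 [(141, 185, 225), (138, 182, 224), (134, 178, 218), (126, 168, 208), (130, 170, 208), (126, 166, 203), (127, 169, 207), (129, 173, 213), (128, 169, 208), (116, 153, 188), (97, 127, 159), (78, 104, 135), (62, 89, 132), (56, 92, 146), (58, 97, 155), (57, 98, 154)]
(227, 201, 59, 61)
205 270 285 [-0.068 -0.093] [-0.0902 -0.0931]
221 231 284 [-0.0131 -0.0686] [-0.0895 -0.069 ]
241 234 278 [-0.0167 -0.0373] [-0.0818 -0.0377]
230 227 [-0.0122 -0.0601]
250 210 [-0.0408 -0.0862]
270 203 [-0.0686 -0.0967]
282 196 [-0.085 -0.107]
```

There is no gap: the batten's wood runs straight into the glass and the blank's free long edge reads xf ≈ -0.090, so the blank is seated. Next is the block.

{"api": "step_arm", "payload": {
  "plan": [
    [0.796, 0.04, 0.1, 0, 25],
    [0.796, 0.04, 0.1, 0, 25],
    [0.796, 0.04, 0.1, 0, 25],
    [0.796, 0.04, 0.1, 0, 25],
    [0.796, 0.04, 0.1, 0, 25],
    [0.796, 0.04, 0.6, 0, 25],
    [0.796, 0.04, 0.6, 0, 25],
    [0.796, 0.04, 0.72, 0, 25],
    [0.796, 0.04, 0.72, 0, 25],
    [0.796, 0.04, 0.72, 0, 25],
    [0.796, 0.04, 0.72, 0, 25]
  ]
}}

```text
time_s: 13.23
tcp_pos: [0.5759, -0.2378, 0.0722]
eef_rot: [179.8, -0.0, -96.5]
contact_force: [0.1, -0.8, 1.0]
gripper_width: 0.025
gripper_force: 0.0
```

```bash
python3 -c "
from h import *
go(-.059,-.355,.006,-90)"
```

```text
tcp f [-0.0641 -0.3608] 0.07216530508769384 shares [-0.0233 -0.0213  0.2646] turn 0.0017506296705685524 rows 1.597517727012518 0.014670081038283957 world [ 0.5816 -0.2326  0.006 ] J [ -4.5066  23.5724 -16.7506  -0.0004 -49.8684  -1.9881]
```

{"api": "step_arm", "payload": {
  "plan": [
    [-0.01, -0.02, 0.12, 0, 25],
    [-0.01, -0.02, 0.2, 0, 25],
    [-0.01, -0.02, 0.25, 0, 25],
    [-0.01, -0.02, 0.25, 0, 25],
    [-0.01, -0.02, 0.25, 0, 25],
    [-0.01, -0.02, 0.25, 0, 25]
  ]
}}

```text
time_s: 13.73
tcp_pos: [0.584, -0.2361, 0.0134]
eef_rot: [-179.8, -0.0, -96.5]
contact_force: [-0.1, -0.2, 0.4]
gripper_width: 0.0248
gripper_force: 0.0
```

```bash
python3 -c "
from h import *
print(r.get_state()['contact_force']);go(-.059,-.175,.006,-90)"
```

```text
[-0.1039 -0.1521  0.3762]
tcp f [-0.0562 -0.3583] 0.013420992574339045 shares [-0.7331  0.0095  0.0294] turn 0.0021853159250236824 rows 4.399163394480809 0.01831270328232136 world [ 0.6023 -0.0538  0.006 ] J [ -4.2728  27.9475 -19.0186   0.0384 -42.8047  -2.2242]
```

{"api": "step_arm", "payload": {
  "plan": [
    [-0.02, 0.008, 0.03, 0, 25],
    [-0.05, 0.008, 0.03, 0, 25],
    [-0.08, 0.008, 0.03, 0, 25],
    [-0.105, 0.008, 0.03, 0, 25],
    [-0.13, 0.008, 0.03, 0, 25],
    [-0.16, 0.008, 0.03, 0, 25],
    [-0.19, 0.008, 0.03, 0, 25],
    [-0.22, 0.008, 0.03, 0, 25],
    [-0.25, 0.008, 0.03, 0, 25],
    [-0.28, 0.008, 0.03, 0, 25],
    [-0.31, 0.008, 0.03, 0, 25],
    [-0.34, 0.008, 0.03, 0, 25]
  ]
}}

```text
time_s: 14.73
tcp_pos: [0.5896, -0.1505, 0.0032]
eef_rot: [180.0, -0.0, -96.5]
contact_force: [0.4, -1.3, 0.4]
gripper_width: 0.0251
gripper_force: 0.6
```

{"api": "step_arm", "payload": {
  "plan": [
    [-0.03, 0, 0, 0, 25],
    [-0.06, 0, 0, 0, 25],
    [-0.09, 0, 0, 0, 25],
    [-0.12, 0, 0, 0, 25],
    [-0.15, 0, 0, 0, 25],
    [-0.18, 0, 0, 0, 25],
    [-0.21, 0, 0, 0, 25],
    [-0.24, 0, 0, 0, 25],
    [-0.27, 0, 0, 0, 25],
    [-0.3, 0, 0, 0, 25],
    [-0.32, 0, 0, 0, 25],
    [-0.32, 0, 0, 0, 25]
  ]
}}

```text
time_s: 15.73
tcp_pos: [0.5989, -0.0706, 0.0032]
eef_rot: [-180.0, 0.0, -96.5]
contact_force: [0.7, -0.3, -0.6]
gripper_width: 0.0254
gripper_force: 0.0
```

```bash
python3 -c "
from h import *
print(r.get_state()['contact_force']);go(-.059,-.171,.006,-90)"
```

```text
[ 0.7096 -0.277  -0.5772]
tcp f [-0.0604 -0.1921] 0.0031579433182005213 shares [-0.0845 -0.0059 -0.0114] turn 0.002385053624869708 rows 0.5121460617947307 0.01998648288996962 world [ 0.6027 -0.0498  0.006 ] J [ 11.8171  26.9175 -22.8638  -0.0119 -40.2077 -18.265 ]
```

{"api": "step_arm", "payload": {
  "plan": [
    [-0.01, 0, 0, 0, 25],
    [-0.025, 0, 0, 0, 25],
    [-0.04, 0, 0, 0, 25],
    [-0.052, 0, 0, 0, 25],
    [-0.064, 0, 0, 0, 25],
    [-0.072, 0, 0, 0, 25],
    [-0.08, 0, 0, 0, 25],
    [-0.085, 0, 0, 0, 25],
    [-0.085, 0, 0, 0, 25]
  ]
}}

```text
time_s: 16.48
tcp_pos: [0.6012, -0.0504, 0.0032]
eef_rot: [-180.0, 0.0, -96.5]
contact_force: [-0.9, -0.2, 0.4]
gripper_width: 0.0248
gripper_force: 0.0
```

{"api": "step_arm", "payload": {
  "plan": [
    [-0.004, 0, 0, 0, 25],
    [-0.008, 0, 0, 0, 25],
    [-0.012, 0, 0, 0, 25],
    [-0.012, 0, 0, 0, 25]
  ]
}}

```text
time_s: 16.82
tcp_pos: [0.6013, -0.0487, 0.0034]
eef_rot: [180.0, -0.1, -96.5]
contact_force: [0.5, -6.1, 0.1]
gripper_width: 0.0247
gripper_force: 3.1
```

{"api": "step_arm", "payload": {
  "plan": [
    [-0.004, 0, 0, 0, 25],
    [-0.008, 0, 0, 0, 25],
    [-0.008, 0, 0, 0, 25],
    [-0.008, 0, 0, 0, 25]
  ]
}}

```text
time_s: 17.15
tcp_pos: [0.6013, -0.0484, 0.0036]
eef_rot: [180.0, -0.2, -96.5]
contact_force: [1.7, -14.9, 1.5]
gripper_width: 0.025
gripper_force: 7.8
```

{"api": "step_arm", "payload": {
  "plan": [
    [0.01, 0, 0, 0, 25],
    [0.03, 0, 0, 0, 25],
    [0.08, 0, 0, 0, 25],
    [0.16, 0, -0.05, 0, 25],
    [0.2, 0, -0.2, 0, 25],
    [0.2, 0, -0.5, 0, 25],
    [0.2, 0, -0.9, 0, 25],
    [0.2, 0, -1, 0, 25],
    [0.1, 0, -1, 0, 25],
    [0, 0, -1, 0, 25],
    [0, 0, -1, 0, 25],
    [0, 0, -1, 0, 25]
  ]
}}

```text
time_s: 18.15
tcp_pos: [0.6031, -0.0443, 0.2565]
eef_rot: [-179.7, 0.1, -96.4]
contact_force: [0.5, 0.5, -0.4]
gripper_width: 0.0247
gripper_force: 0.0
```

```bash
python3 - <<'E'
from h import *
c,im,st=look('wrist','w7.png'); print(st['time_s'],st['tcp_pos'],st['contact_force'])
for b in blobs(masks(im)[1]): print(cv2.boundingRect(b))
E
```

```text
18.15 [ 0.6031 -0.0443  0.2565] [ 0.4797  0.5332 -0.3626]
(101, 323, 341, 18)
(307, 259, 12, 53)
(195, 259, 12, 53)
(117, 159, 69, 65)
(362, 74, 32, 28)
(424, 0, 53, 24)
(181, 0, 106, 271)
(0, 0, 51, 48)
```

View pics/w7.png

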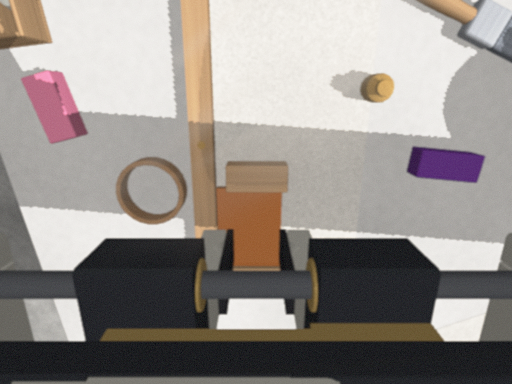

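The block lies flat against the blank's free end: block (226–288, 161–192), blank below it (217–282). The bystanders are where they were, and the gripper is well clear and touching nothing. The contact positions also fit: the block's outer side is at yf ≈ -0.157, against an ideal -0.156.

```bash
python3 -c "
from h import *
print(workorder.close_job())"
```

```text
the job is handed in; nothing more can be done
None
```

I pushed the blank into the fence corner, set the wooden block flat against its free end, and handed the job in at about 18 s; the hand-in returned no verdict, but the last wrist picture and contact forces fit both being in place.

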